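# Lock the board turntable with its pin

## Robot

A 7-joint arm with a two-finger parallel gripper is mounted at the origin on a cart in front of the work surface, level with it; the furniture and walls round the work are solid. World frame = base frame: x ahead of the robot, y to its left, z up, the work surface at z = 0. Lengths are in mm, angles in rad, forces in N, time in s.
With the tool pointing down it reaches from about 400 to 750 mm from the base axis. Payload 19.5 kg.
Tool frame: the origin (TCP) lies at the very end of the fingers, on their centre line; the grasp point (between the pads) lies 19 mm behind it (grasp_offset is the distance from the TCP to the grasp point, in mm); z points along the fingers, y is the line along which they close (so a half turn about z gives the same grasp; the last joint's range is limited). The gripper opens to 85 mm and grips with 20 to 120 N. Pads are 22 mm wide; open, the fingers measure 114 mm over their backs; the gripper's body (76 mm by 85 mm) begins 54 mm behind the grasp point. The pads swing forward as they close: fully open they stand 13 mm farther back than shut.
Start: joints at [-1.19, 0.707, -0.028, 1.485, 0.022, 0.951, -0.075], TCP at [235.916, 524.346, 231.268] pointing down, gripper open.
Joint ranges: [-2.71, 2.71], [-0.32, 2.16], [-1.57, 1.52], [0, 2.45], [-1.46, 4.6], [0, 2.02], [-2.83, 2.83]. Speed limits (rad/s): [1.89, 1.89, 2.57, 2.57, 3.01, 3.01, 3.01].

## Interface

Orientations are given as a rotation vector (axis times angle).
In Python, from plant import * gives the robot as it stands.
- The arm moves only by the tool arm_command, never from a script. Its argument "deltas" is a list of rows, each a list of 4 numbers: the shift along the tool's x, y, z as a fraction of full scale, then the turn about the tool's z as a fraction of full scale. In form: [[dx, dy, dz, turn], ...]. A call has 1 to 8 rows; each row is the pose to reach, as a shift and turn from the pose commanded when the call began, along the tool's axes at that moment, turning the shorter way round; what a row does not reach only later rows make up. Full scale, the value 1, is 120 mm for a shift and 360 degrees for a turn. A row lasts 1/10 s, in which the tool goes at most 50 mm and 8.59 degrees, less where a joint would pass 70% of its speed; a pose out of reach is approached as far as the arm can. A call with a number of a shift or a turn outside -1 to 1 is refused whole. A call with a gripper value outside its range is refused whole. "gripper" is the closure, from -1 (fully open) to 1 (shut), set as the call begins (left out, the last holds). The fingers move at their own pace and stop on an object; "grip_force" is the grip in N (left out, the last holds). Time passes only in rows, so rows that repeat a pose let the fingers close. It gives the time, the measured TCP pose, the force, the opening and the grip force at its end, in the units of the state.
- sense(): the state, without advancing time (a new reading comes with each control period).
- read_camera(name): name is "scene" or "top" or "wrist"; returns the picture (384x512x3 uint8, red, green, blue); there is no depth.
- get_calibration(name): a dict with "fovy" (degrees; the focal length in pixels is half the picture's height over the tangent of half this angle, whatever the lens; pixels are square), "cx", "cy" (the principal point, pixels), "camera_from_world" (4x4, takes a point from world to camera coordinates). Camera axes: x right, y down, z forward; pixel columns grow to the right and rows downward; lengths in mm; the calibration is good to about 2 mm. The wrist camera is an equidistant fisheye: a pixel r from the principal point sees the ray r / f radians off the axis. A picture is of the moment at which its call begins: read the wrist's pose just before it. get_calibration takes no time and is no camera call; for the wrist camera it gives the pose at the moment of the call.
- hand_in(): hands the job in; it is judged then, once.
The state is a dict: "time": time; "joints": joint angles; "qvel": joint speeds; "tau": joint torques, N m; "tool_pos": TCP position; "tool_rot": TCP orientation; "wrist_force": force on the tool from outside, world axes, zero at the start; "ft_torque": the same for the moment, N m; "gripper_width": finger opening in mm; "gripper_force": force on a finger pad.
Only numpy, scipy, OpenCV 4.12 (cv2) and the standard library are available. Lean on these libraries where they do the work, as an engineer would, in place of code of your own. Each camera call takes 0.05 s, during which the arm holds its last target. There are 200 camera calls.

## Task

Draw the flat-headed locking pin up out of the slotted holder, put it through the hole in the turntable's plate, and turn the plate until the pin finds the hole hidden in the base underneath; then push the pin fully home, so that its flat head sits down on the plate, and let go. Leave the round-headed thick pin and the other loose things (jar, heat sink, cutters) where they are.

Things in the scene. Friction and masses are not known exactly. Their poses are not given: they have to be found in the camera images.
- fixture: grey round turntable base fixed to the bench: foot 172 mm across and 8 mm thick, on it a drum 146 mm across, 34 mm high, z up. Origin: centre of the underside, on the turning axis. A tongue of the foot with a small steel lug marks its front, the -x side. Under the plate, out of sight in the drum, lies a steel ring with the hidden hole (see ring_top).
- plate (a joint): turn of the square aluminium plate on the base, rad, counterclockwise from above positive, range -0.6 to 1.2. At 0 the plate's hole lies toward the front lug (base's -x side). It starts at 0.45 to 0.9, so it must be turned clockwise. It stays where left; about 2 N at the hole turns it, by the pin standing in its hole (a round shank, free to spin there) or by the black-topped knob.
- lock_hole (a point): centre of the top mouth of the plate's hole: 13.5 mm across, 12 mm deep, chamfered, 50 mm from the turning axis. Plate 150 x 150 x 12 mm, top 47 mm above the bench. On the side away from the hole it carries a green board between black rails (at most 20 mm above the plate) and, at a corner, the knob, 20 mm across, top 48 mm above the plate. Within 35 mm of the hole it is bare.
- slot_holder: dark steel block, 70 x 46 mm, 60 mm high, on a foot 90 x 60 mm, fixed; origin: centre of the underside. A slot 36 mm long (x), 14 mm wide (y) and 54 mm deep, open at the top, holds the locking pin; only the pin's top 16 mm stands out. A hidden spring leaf presses it with about 4 N against the slot's -y wall, 1 mm off centre; it takes several newtons to draw straight up.
- lock_pin: bare steel locking pin, 80 g, 70 mm long, upright in its holder's slot: round shank 12 mm across, 34 mm long, chamfered tip; above it a flat head 32 mm wide (x), 12 mm thick (y), 36 mm high (z). Origin: centre of the tip; z runs up to the head. The head's underside is the stop: fully home it rests on the plate and the tip is 13 mm above the bench.
- pin_tip (a point): centre of the tip (lower end) of the locking pin's shank, axes as the pin's
- pin_top (a point): centre of the top of the locking pin's flat head, 70 mm above its tip, axes as the pin's
- round_holder: a holder block like the other (60 mm high), with a 30 x 30 mm pocket, fixed; origin: centre of the underside
- thick_pin: round steel pin, 28 mm across and 80 mm long, with a round head 24 mm across standing 26 mm out of the round holder; not wanted. Origin: centre of its lower end
- flux_jar: round jar, 48 mm across and 35 mm high, bystander; origin under its centre
- heatsink: black finned heat sink, 40 x 40 x 22 mm, bystander; origin under its centre
- side_cutters: side cutters, 43 x 109 x 12 mm, lying flat, bystander; origin under the centre
- ring_top (a point): point on the turning axis level with the flat top of the hidden steel ring, 34 mm above the bench. The ring has one hole, 15 mm across, chamfered, 25 mm deep, 50 mm from the axis. Its angle is not seen or measured and differs each time: within 0.25 rad either way of the front lug. The rest of that circle is solid: a pin in the plate's hole stops on it until the holes meet; feel for it.
- front_lug (a point): top of the small steel lug (10 mm square, 22 mm above the bench) on the tongue of the base's foot, 114 mm from the turning axis on the base's -x side: the middle of the range in which the hidden hole lies

How it is judged:
By the outcome, as a careful person would: the job done as asked, in the order asked, and still so for the second after the job is handed in, with the robot touching nothing.
It also fails if it takes over 54 s, if anything falls off the work surface, if the arm or the gripper's body presses on something with over 40 N, if the wrist force passes 120 N, or if a joint passes its speed limit or range.

## Working session

There is one attempt and no reset: what is moved stays moved. The work goes in short steps, Python scripts to look and compute and a tool call to move; the robot and the scene stay as the last step left them, time stands still between calls to the robot, and variables do not carry over. Pictures are saved under pics/ and viewed, at most 11 in all, crops included, and the job is handed in when it is done.

Besides the shell and the picture viewer there is one more tool, called after "Request:" as name(argument=value, ...) on one line, values as JSON. arm_command: Moves the arm, as the interface text tells. Its arguments: {"type":"object","properties":{"deltas":{"type":"array","items":{"type":"array","items":{"type":"number","minimum":-1,"maximum":1}}},"gripper":{"type":"number"},"grip_force":{"type":"number"}},"required":["deltas"]}

```bash
mkdir -p pics; ls; python3 - <<'E'
from plant import *
import cv2,numpy as np
s=sense(); print({k:np.round(v,3) for k,v in s.items()})
for n in ["scene","top"]:
    im=read_camera(n); cv2.imwrite(f"pics/{n}0.png",im[...,::-1])
    c=get_calibration(n); print(n,c["fovy"],c["cx"],c["cy"],np.round(c["camera_from_world"],3).tolist())
E
python3 -c "
import cv2,numpy as np
a=cv2.imread('pics/top0.png');cv2.imwrite('pics/top0b.png',cv2.resize(a,(800,600),interpolation=cv2.INTER_CUBIC))"
```

```text
pics
{'time': np.float64(0.0), 'joints': array([-1.19 ,  0.707, -0.028,  1.485,  0.022,  0.951, -0.076]), 'qvel': array([-0.001, -0.001, -0.001,  0.001,  0.   ,  0.001,  0.001]), 'tau': array([ 1.0000e-03, -8.8321e+01,  1.2350e+00, -2.3616e+01,  1.7000e-02,
        7.0000e-03,  0.0000e+00]), 'tool_pos': array([235.836, 524.135, 230.84 ]), 'tool_rot': array([-6.590e-01, -3.071e+00,  2.000e-03]), 'wrist_force': array([ 0.33 , -0.129,  0.402]), 'ft_torque': array([0.044, 0.014, 0.05 ]), 'gripper_force': np.float64(0.0), 'gripper_width': np.float64(85.635)}
scene 43.12731632907086 260.718040109655 189.54964710406634 [[0.913, -0.408, 0.022, -457.553], [-0.235, -0.569, -0.788, 226.775], [0.334, 0.714, -0.615, 1214.337], [0.0, 0.0, 0.0, 1.0]]
top 47.540809943139905 260.27999676982466 188.55790674014378 [[0.022, -1.0, -0.0, 28.358], [-0.996, -0.022, -0.089, 517.084], [0.089, 0.002, -0.996, 1255.932], [0.0, 0.0, 0.0, 1.0]]
```

View pics/top0b.png

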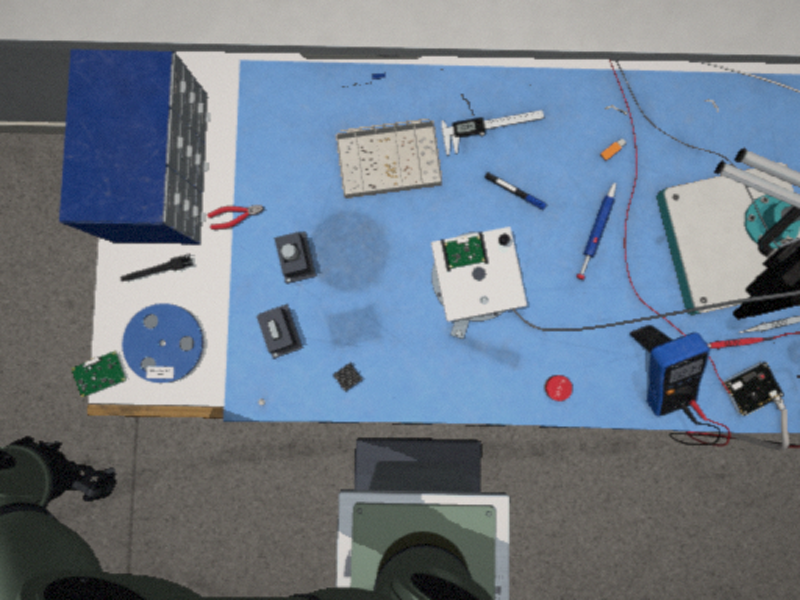

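View pics/scene0.png

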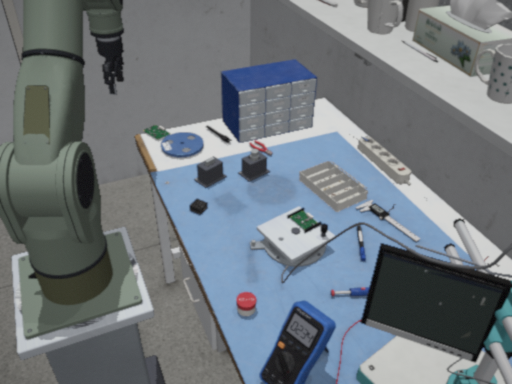

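The top view (800x600 scale) shows the slotted holder with its flat head at (275,328), the round holder at (291,253) and the plate centred at (479,273). The plate's hole is at (485,300), the knob at (504,239) and the lug at (459,330). Next I work out rough positions.

```bash
cat > h.py <<'E'
from plant import *
import cv2,numpy as np
from scipy.spatial.transform import Rotation as R
def ray(c,u,v,H=384):
    f=H/2/np.tan(np.radians(c["fovy"]/2)); M=np.array(c["camera_from_world"])
    x,y=u-c["cx"],v-c["cy"]
    if c.get("fish"):
        r=np.hypot(x,y); t=r/f; d=np.array([np.sin(t)*x/max(r,1e-9),np.sin(t)*y/max(r,1e-9),np.cos(t)])
    else: d=np.array([x/f,y/f,1])
    return -M[:3,:3].T@M[:3,3], M[:3,:3].T@d
def onz(c,u,v,z):
    o,d=ray(c,u,v); return o+d*(z-o[2])/d[2]
def proj_fish(c,p):
    f=192/np.tan(np.radians(c["fovy"]/2)); M=np.array(c["camera_from_world"]); q=M[:3,:3]@p+M[:3,3]
    r=np.hypot(q[0],q[1]); t=np.arctan2(r,q[2]); return c["cx"]+f*t*q[0]/r, c["cy"]+f*t*q[1]/r
E
python3 - <<'E'
from h import *
c=get_calibration("top"); k=512/800
for n,u,v,z in [("head",275,328,76),("round",290,253,86),("platec",479,273,47),("hub",478,273,50),("hole",485,300,47),("knob",504,239,95),("lug",459,330,22),("heatsink",347,376,22)]:
    print(n,np.round(onz(c,u*k,v*k,z)))
im=cv2.imread("pics/top0.png")
# plate: bright neutral region
hsv=cv2.cvtColor(im,cv2.COLOR_BGR2HSV); m=((hsv[...,1]<40)&(hsv[...,2]>185)).astype(np.uint8); m[:, :270]=0; m[:,345:]=0; m[:140]=0;m[220:]=0
cs,_=cv2.findContours(m,0,2); cc=max(cs,key=cv2.contourArea); r=cv2.minAreaRect(cc); b=cv2.boxPoints(r); B=np.array([onz(c,*p,47) for p in b]); print(r); print(np.round(B),B.mean(0))
e=B[1]-B[0]; print(np.degrees(np.arctan2(e[1],e[0])),[np.linalg.norm(B[i]-B[i-1]) for i in range(4)])
print("wrist",{k:np.round(v,3).tolist() for k,v in get_calibration("wrist").items()})
a=im[125:225,160:360]; cv2.imwrite("pics/crop1.png",cv2.resize(a,(800,400),interpolation=cv2.INTER_CUBIC))
E
```

```text
head [446. 274.  76.]
round [581. 251.  86.]
platec [557. -93.  47.]
hub [557. -91.  50.]
hole [ 507. -105.   47.]
knob [ 613. -132.   95.]
lug [452. -60.  22.]
heatsink [362. 147.  22.]
((305.8709716796875, 174.80850219726562), (51.56728744506836, 51.8184700012207), 78.40782928466797)
[[ 614.   -2.   47.]
 [ 647. -149.   47.]
 [ 501. -180.   47.]
 [ 468.  -34.   47.]] [557.32888256 -91.05999406  47.        ]
-77.03476250465258 [np.float64(149.42980149563417), np.float64(150.70158043618298), np.float64(149.76214525671796), np.float64(149.13683392484006)]
wrist {'fovy': 65.706, 'cx': 256.432, 'cy': 191.41, 'camera_from_world': [[0.41, 0.912, -0.0, -574.755], [0.866, -0.39, 0.312, -41.004], [0.284, -0.128, -0.95, 379.896], [0.0, 0.0, 0.0, 1.0]]}
```

View pics/crop1.png

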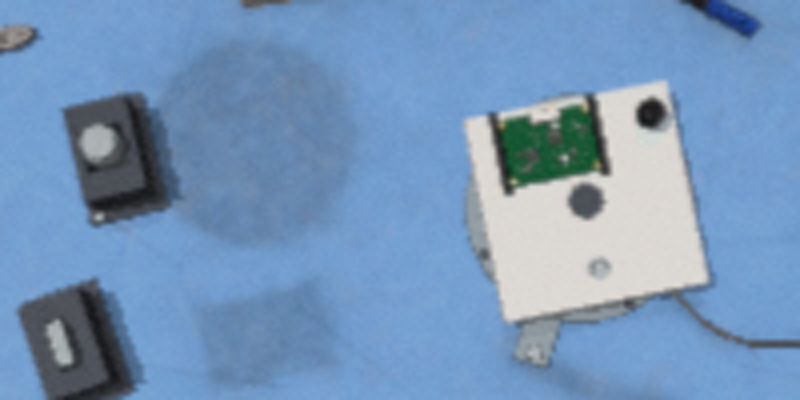

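The crop shows the flat head at (60,343) with its long axis about 14° off world x. The plate's hole is at (599,267) and the lug at (536,352), so the plate stands at about 0.56 rad. I'll write the move helper and hover above the holder.

```bash
cat >> h.py <<'E'
def plan(p,yaw=None,s=None):
    """delta in tool axes/fractions from the present pose to world p, tool y along yaw (deg, mod 180)"""
    s=s or sense(); Rt=R.from_rotvec(s["tool_rot"]).as_matrix(); d=Rt.T@(np.array(p)-s["tool_pos"])/120
    t=0
    if yaw is not None:
        cur=np.degrees(np.arctan2(Rt[1,1],Rt[0,1])); t=-((yaw-cur+90)%180-90)  # tool z down: turn is opposite
    return np.round(d,4), round(t/360,4)
E
python3 - <<'E'
from h import *
s=sense(); Rt=R.from_rotvec(s["tool_rot"]).as_matrix(); print(np.round(Rt,3))
c=get_calibration("wrist"); M=np.array(c["camera_from_world"]); o=-M[:3,:3].T@M[:3,3]; print("cam in tool",Rt.T@(o-s["tool_pos"]),"axis in tool",Rt.T@M[2,:3])
print(plan([446,274,190],104.5))
t=get_calibration("top"); im=cv2.imread("pics/top0.png").astype(int)
sub=im[195:228,162:192].min(2); m=(sub>130).astype(np.uint8); 
sub2=im[195:228,162:192]; m&=((sub2.max(2)-sub2.min(2))<40).astype(np.uint8); 
cs,_=cv2.findContours(m,0,2); cc=max(cs,key=cv2.contourArea); print(cv2.minAreaRect(cc+np.array([162,195])),cv2.contourArea(cc))
E
```

```text
[[-0.912  0.41  -0.   ]
 [ 0.41   0.912 -0.001]
 [-0.    -0.001 -1.   ]]
cam in tool [ 7.95776352e+01 -1.35888982e-01 -1.42813843e+02] axis in tool [-3.11958766e-01  8.72549586e-04  9.50095241e-01]
(array([-2.4525, -1.1821,  0.3419]), np.float64(-0.1076))
((174.4499969482422, 210.3500213623047), (10.435516357421875, 3.1622774600982666), 71.56504821777344) 24.5
```

Request:
arm_command(deltas=[[-1,-0.5,0.1,-0.1076],[-1,-0.5,0.1,-0.1076],[-1,-0.5,0.1,-0.1076],[-1,-0.5,0.1,-0.1076],[-1,-0.5,0.1,-0.1076]])

```text
time: 0.6
tool_pos: [321.5, 419.5, 219.1]
tool_rot: [0.403, -3.115, 0.001]
wrist_force: [-0.4, 0.7, -0.4]
gripper_width: 85.5
gripper_force: 0.0
```

```bash
python3 -c "
from h import *
s=sense();print(s['time'],s['tool_pos'],plan([446,274,190],104.5))"
```

```text
0.6 [321.52985692 419.46860086 219.13675614] (array([-0.6947, -1.4362,  0.2431]), np.float64(0.0007))
```

Request:
arm_command(deltas=[[-0.5,-0.9,0.2,0],[-0.5,-0.9,0.2,0],[-0.5,-0.9,0.2,0]])

```text
time: 0.9
tool_pos: [408.2, 327.4, 194.4]
tool_rot: [0.392, -3.117, 0.003]
wrist_force: [-0.4, -0.2, 0.2]
gripper_width: 85.2
gripper_force: 0.0
```

Request:
arm_command(deltas=[[-0.2,-0.54,0.04,0],[-0.2,-0.54,0.04,0],[-0.2,-0.54,0.04,0],[-0.2,-0.54,0.04,0]])

```text
time: 1.3
tool_pos: [445.2, 274.3, 190.4]
tool_rot: [0.396, -3.116, -0.0]
wrist_force: [-0.7, -0.5, 0.2]
gripper_width: 85.6
gripper_force: 0.0
```

```bash
python3 - <<'E'
from h import *
s=sense();c=get_calibration("wrist");c["fish"]=1
print(s['time'],s['tool_pos'],np.linalg.norm(s['qvel']),plan([446,274,190],104.5), proj_fish(c,np.array([446,274,76])))
im=read_camera("wrist"); cv2.imwrite("pics/w1.png",im[...,::-1]); cv2.imwrite("pics/w1b.png",cv2.resize(im[...,::-1],(800,600)))
import json; json.dump({k:np.array(v).tolist() for k,v in c.items()},open("c1.json","w"))
E
```

```text
1.3 [445.15203251 274.29532936 190.35928078] 0.028856704223559414 (array([-0.0062, -0.0042,  0.003 ]), np.float64(-0.0)) (np.float64(256.1143090504736), np.float64(187.18545085206762))
```

View pics/w1b.png

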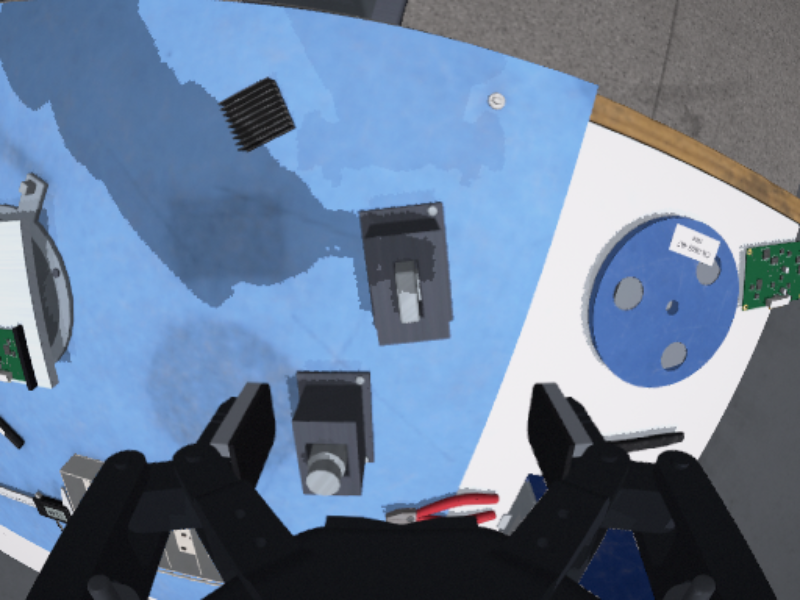

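The wrist view shows the slotted holder at about (410,275) with the pin head at (407,290). The round holder is at (330,450) and clear. I'll zoom in on the head.

```bash
python3 - <<'E'
import cv2
im=cv2.imread("pics/w1.png"); a=im[125:230,215:305]; cv2.imwrite("pics/w1c.png",cv2.resize(a,None,fx=5.6,fy=5.6,interpolation=cv2.INTER_CUBIC))
E
```

```text
(no output)
```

View pics/w1c.png

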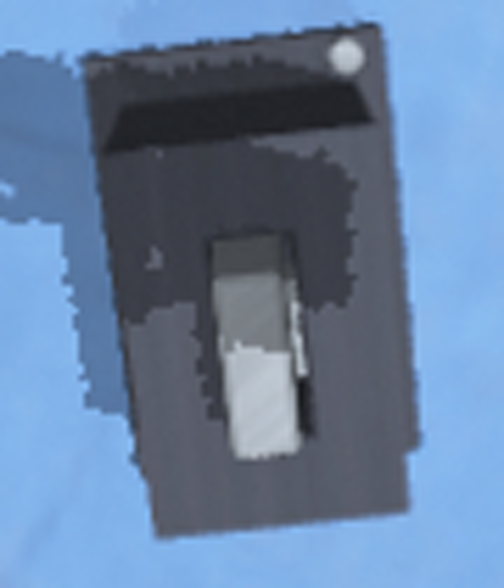

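The head's top face spans crop pixels (212,280), (284,277), (302,450) and (235,458). The block's top corners are (105,150), (375,120), (408,512) and (155,537).

```bash
python3 - <<'E'
from h import *
import json; c=json.load(open("c1.json"))
def f(pts,z):
    P=np.array([onz(c,215+u/5.6,125+v/5.6,z) for u,v in pts]); m=P.mean(0)
    a=(P[0]+P[1]-P[2]-P[3])/2; w=(P[1]+P[2]-P[0]-P[3])/2
    print(np.round(m,1),"len",np.linalg.norm(a),"ang",np.degrees(np.arctan2(a[1],a[0])),"w",np.linalg.norm(w),np.degrees(np.arctan2(w[1],w[0]))); return m
h=f([(212,280),(284,277),(302,450),(235,458)],76)
f([(105,150),(375,120),(408,512),(155,537)],60)
print(plan([h[0],h[1],100],None), plan([h[0],h[1],62],None))
E
```

```text
[448.1 279.3  76. ] len 30.211663928086605 ang -158.89564020271962 w 11.33335003334757 109.31754656504071
[447.5 279.9  60. ] len 70.64755673909018 ang -159.38513840449116 w 45.36525163674706 110.74815493593002
(array([-0.0357,  0.0288,  0.7534]), 0.0) (array([-0.0358,  0.0287,  1.0701]), 0.0)
```

Request:
arm_command(deltas=[[-0.036,0.028,0.4,-0.017],[-0.036,0.028,0.75,-0.017],[-0.036,0.028,0.9,-0.017],[-0.036,0.028,0.9,-0.017]], gripper=0.2)

```text
time: 1.75
tool_pos: [447.1, 279.0, 80.5]
tool_rot: [0.565, -3.087, 0.002]
wrist_force: [-0.3, -0.7, 0.3]
gripper_width: 34.0
gripper_force: 0.0
```

```bash
python3 - <<'E'
from h import *
s=sense();c=get_calibration("wrist");c["fish"]=1
print(s['time'],s['tool_pos'],s['gripper_width'],plan([448,279.4,63],110.6))
im=read_camera("wrist"); cv2.imwrite("pics/w2.png",cv2.resize(im[...,::-1],(800,600)))
E
```

```text
1.75 [447.11093368 278.99545672  80.5493868 ] 33.96786400885767 (array([-0.0086,  0.0006,  0.1462]), np.float64(0.0004))
```

View pics/w2.png

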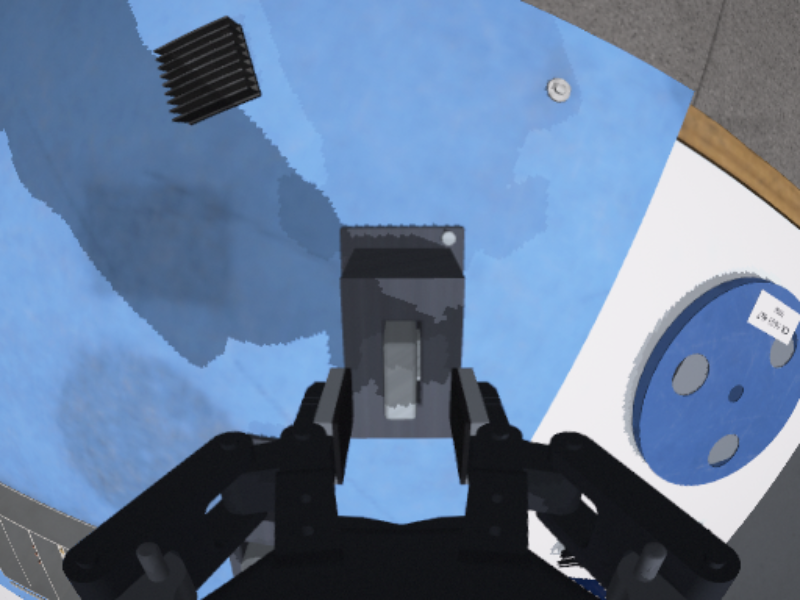

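Aligned: the head is at x≈400, midway between the fingers (340 and 462), and square to them. I'll descend and grip.

Request:
arm_command(deltas=[[-0.007,0,0.08,0],[-0.007,0,0.145,0],[-0.007,0,0.145,0],[-0.007,0,0.145,0]])

```text
time: 2.2
tool_pos: [449.5, 278.8, 65.3]
tool_rot: [-0.563, 3.091, -0.0]
wrist_force: [-0.4, -0.7, -0.1]
gripper_width: 34.4
gripper_force: 0.0
```

Request:
arm_command(deltas=[[0,0,0,0],[0,0,0,0],[0,0,0,0],[0,0,0,0],[0,0,0,0],[0,0,0,0]], gripper=1, grip_force=100)

```text
time: 2.8
tool_pos: [449.6, 279.3, 65.7]
tool_rot: [-0.563, 3.09, 0.001]
wrist_force: [-1.3, 1.9, 6.4]
gripper_width: 8.7
gripper_force: 98.7
```

Request:
arm_command(deltas=[[0,0,-0.02,0],[0,0,-0.05,0],[0,0,-0.1,0],[0,0,-0.15,0]])

```text
time: 3.2
tool_pos: [449.3, 278.9, 83.6]
tool_rot: [0.563, -3.091, -0.0]
wrist_force: [0.1, 3.5, -6.1]
gripper_width: 8.7
gripper_force: 98.1
```

```bash
python3 - <<'E'
from h import *
s=sense()
print(s['time'],s['tool_pos'],s['gripper_width'],s['wrist_force'])
im=read_camera("wrist"); cv2.imwrite("pics/w3.png",cv2.resize(im[...,::-1],(800,600))[200:])
E
```

```text
3.2 [449.33227101 278.89355401  83.59542941] 8.708057282100125 [ 0.10814378  3.49435377 -6.08914102]
```

View pics/w3.png

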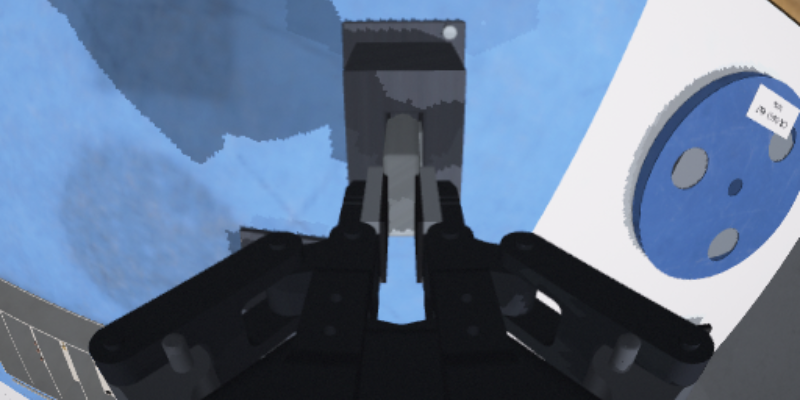

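The pin is rising, held centrally. I'll lift clear and carry it toward the plate.

Request:
arm_command(deltas=[[0,0,-0.1,0],[0,0,-0.25,0],[0,0,-0.4,0],[0,0,-0.55,0],[0,0,-0.6,0],[0,0,-0.6,0]])

```text
time: 3.85
tool_pos: [449.9, 278.6, 155.9]
tool_rot: [-0.561, 3.09, 0.0]
wrist_force: [-0.0, -0.1, -0.4]
gripper_width: 8.6
gripper_force: 98.8
```

```bash
python3 - <<'E'
from h import *
s=sense()
print(s['time'],s['tool_pos'],s['gripper_width'],s['wrist_force'],s['joints'],plan([545,-100,155],90))
E
```

```text
3.85 [449.88735798 278.57527732 155.92267317] 8.575125541066189 [-0.01893839 -0.05413952 -0.37767328] [-0.45917801  0.75315219 -0.2891745   1.74456199  0.31312951  0.68810217
  1.01255547] (array([ 0.368 , -3.232 ,  0.0079]), np.float64(0.0572))
```

Request:
arm_command(deltas=[[0.08,-0.3,0,0.02],[0.09,-0.6,0,0.04],[0.1,-0.9,0,0.057],[0.1,-0.9,0,0.057]])

```text
time: 4.25
tool_pos: [477.4, 168.7, 154.4]
tool_rot: [-0.012, -3.141, 0.005]
wrist_force: [-0.6, 0.0, -0.7]
gripper_width: 8.9
gripper_force: 98.8
```

```bash
python3 - <<'E'
from h import *
s=sense()
print(s['time'],s['tool_pos'],s['joints'],plan([545,-100,155],90))
E
```

```text
4.25 [477.39210605 168.66866403 154.39661605] [-0.2912724   0.72444197 -0.20406178  1.82480949  0.23870087  0.61812218
  0.92223976] (array([-5.8020e-01, -2.2346e+00,  2.0000e-03]), np.float64(-0.0012))
```

Request:
arm_command(deltas=[[-0.1,-0.35,0,0],[-0.2,-0.7,0,0],[-0.25,-1,0,0],[-0.25,-1,0,0]])

```text
time: 4.65
tool_pos: [506.8, 48.5, 154.3]
tool_rot: [-0.006, -3.14, 0.004]
wrist_force: [-0.4, 1.8, -1.6]
gripper_width: 9.0
gripper_force: 98.8
```

Request:
arm_command(deltas=[[-0.1,-0.35,0,0],[-0.2,-0.7,0,0],[-0.33,-1,0,0],[-0.33,-1,0,0]])

```text
time: 5.05
tool_pos: [546.9, -71.2, 154.1]
tool_rot: [-0.005, -3.141, 0.004]
wrist_force: [0.3, 1.4, -1.1]
gripper_width: 8.9
gripper_force: 98.8
```

Request:
arm_command(deltas=[[0,-0.23,0,0],[0,-0.23,0,0],[0,-0.23,0,0],[0,-0.23,0,0]])

```text
time: 5.45
tool_pos: [546.4, -92.7, 154.9]
tool_rot: [0.005, -3.141, -0.001]
wrist_force: [-0.3, 0.7, -0.6]
gripper_width: 8.8
gripper_force: 98.8
```

```bash
python3 - <<'E'
from h import *
import json
s=sense();c=get_calibration("wrist");c["fish"]=1
print(s['time'],s['tool_pos'],s['tool_rot'],s['wrist_force'],s['gripper_width'])
im=read_camera("wrist"); cv2.imwrite("pics/w4.png",im[...,::-1]); cv2.imwrite("pics/w4b.png",cv2.resize(im[...,::-1],(800,600)))
json.dump({k:np.array(v).tolist() for k,v in c.items()},open("c4.json","w"))
for n,p in [("hole",(507,-105,47)),("tip",s['tool_pos']-[0,0,60]),("lug",(452,-60,22))]: print(n,np.array(proj_fish(c,np.array(p)))*800/512)
E
```

```text
5.45 [546.35691213 -92.73976036 154.86515015] [ 5.27009571e-03 -3.14112066e+00 -6.91198279e-04] [-0.32204493  0.67749846 -0.6484976 ] 8.791521723253062
hole [378.56906713 225.6501943 ]
tip [400.96613359 325.45255053]
lug [457.41409206 127.9050269 ]
```

View pics/w4b.png

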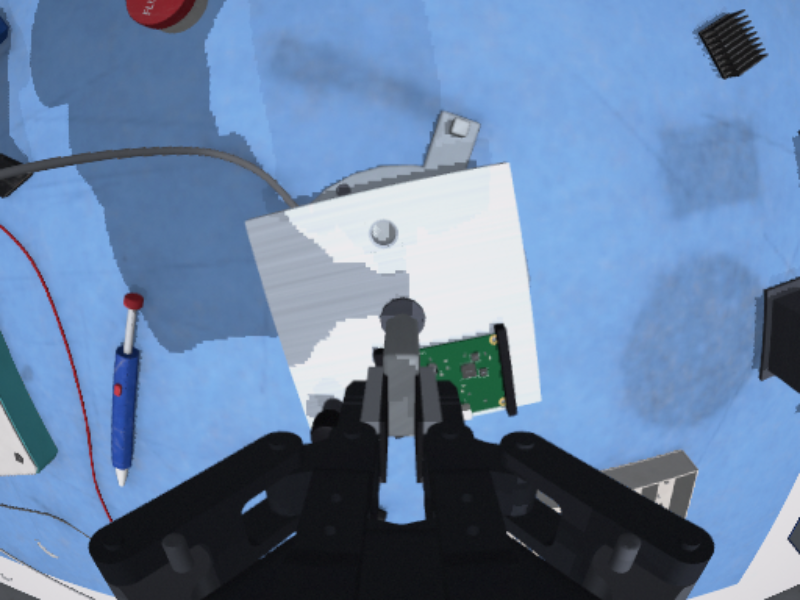

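The wrist view shows the plate's hole at (384,233), the lug at (458,127) and the pin hanging near (402,320) with the hub behind it. I'll zoom to fit the hole and the pin's shank.

```bash
python3 - <<'E'
import cv2,numpy as np
im=cv2.imread("pics/w4.png"); a=im[130:250,210:310]; cv2.imwrite("pics/w4c.png",cv2.resize(a,(500,600),interpolation=cv2.INTER_CUBIC))
g=cv2.cvtColor(im,cv2.COLOR_BGR2GRAY); print(g[138:161,234:259])
E
```

```text
[[231 231 231 231 231 231 231 231 231 231 232 232 232 232 232 233 233 234
  234 233 234 234 234 234 234]
 [230 230 230 230 231 231 231 232 231 232 233 229 233 233 234 234 234 234
  234 234 233 234 233 233 233]
 [230 231 231 232 233 232 232 225 224 214 212 203 210 217 222 227 234 233
  233 233 233 232 232 233 233]
 [232 231 233 233 233 230 222 202 198 183 183 181 179 184 189 196 219 233
  231 233 233 233 232 233 233]
 [232 233 234 233 229 211 197 187 184 183 185 183 183 180 178 154 182 210
  232 233 233 233 233 233 233]
 [232 233 233 229 210 191 194 186 184 184 184 184 183 182 182 127 144 179
  211 232 232 232 232 232 232]
 [232 232 232 215 191 203 216 186 184 183 185 184 184 182 182 117 123 156
  177 217 232 232 232 232 233]
 [230 231 227 199 184 210 217 203 184 182 184 185 184 182 182 117 118 128
  153 185 225 233 233 233 233]
 [232 232 217 195 192 225 213 203 204 184 183 185 182 181 182 117 117 118
  136 173 213 233 233 233 233]
 [232 231 205 182 177 208 211 197 190 193 185 185 183 183 183 116 118 117
  123 162 185 233 233 233 233]
 [230 226 201 175 152 222 202 196 193 185 183 185 
[... 615 characters left out ...]
13 119 119 122 123 109 109 103 103 140
  179 196 231 233 233 232 233]
 [234 234 234 232 211 206 180 111 105 104  99 100 102 101 103 103 142 183
  189 230 233 233 231 214 230]
 [234 234 233 233 225 212 202 196 173 126 100 101 101 123 147 189 189 189
  221 232 230 230 229 228 228]
 [232 230 230 231 229 229 209 201 199 198 197 196 195 193 146 195 212 227
  228 228 228 230 230 214 234]
 [230 230 231 231 232 231 230 225 211 210 199 200 198 195 210 210 228 231
  231 233 234 234 234 233 234]
 [231 232 231 230 231 230 230 229 228 228 227 221 228 230 231 232 234 234
  234 234 234 234 233 233 232]
 [230 229 229 229 228 227 227 229 230 232 233 234 234 233 234 234 234 233
  233 233 232 231 230 229 230]]
```

View pics/w4c.png

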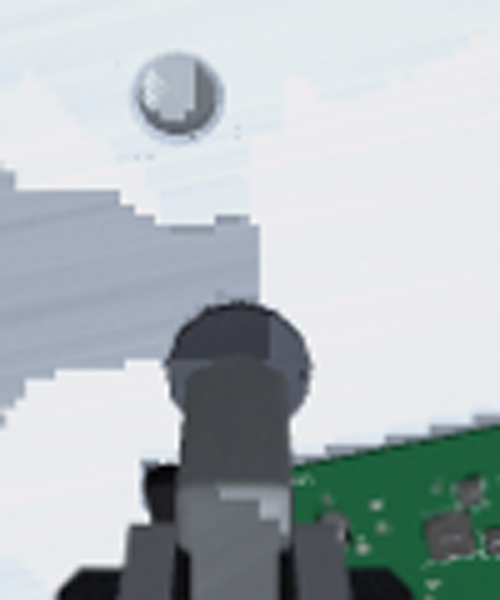

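```bash
python3 - <<'E'
from h import *
import json; c=json.load(open("c4.json"))
g=cv2.cvtColor(cv2.imread("pics/w4.png"),cv2.COLOR_BGR2GRAY)
m=np.zeros_like(g); m[137:161,233:259]=(g[137:161,233:259]<222)
cs,_=cv2.findContours(m,0,2); k=max(cs,key=cv2.contourArea); (x,y),r=cv2.minEnclosingCircle(k); e=cv2.fitEllipse(k); print(x,y,r,e)
h=onz(c,*e[0],47); print("hole",h)
lug=onz(c,458/1.5625,127/1.5625,22); print("lug",lug)
# plate from top cam: centre (557.3,-91.1)
for ctr in [(557.3,-91.1)]:
    v=h[:2]-ctr; w=lug[:2]-ctr; print(np.linalg.norm(v),np.linalg.norm(w),np.degrees(np.arctan2(v[1],v[0]))%360,np.degrees(np.arctan2(w[1],w[0]))%360)
print(plan([h[0],h[1],130]))
hub=onz(c,210+238/5,130+372/5,50); print("hub?",hub)
E
```

```text
245.07534790039062 149.32647705078125 9.673900604248047 ((245.13909912109375, 149.2358856201172), (18.343820571899414, 18.89946174621582), 100.18726348876953)
hole [ 511.18496527 -102.58812028   47.        ]
lug [451.44721803 -59.66119531  22.        ]
47.52444987802041 110.42286851228789 193.98871238278784 163.45831763639598
(array([ 0.294 , -0.0805,  0.2081]), 0.0)
hub? [560.23647268 -91.74468709  50.        ]
```

Request:
arm_command(deltas=[[0.15,-0.04,0,0],[0.296,-0.085,0.1,0],[0.296,-0.085,0.25,0],[0.296,-0.085,0.25,0],[0.296,-0.085,0.25,0]])

```text
time: 6.0
tool_pos: [511.2, -103.6, 125.4]
tool_rot: [0.005, -3.141, -0.0]
wrist_force: [-0.5, 0.5, -0.4]
gripper_width: 8.7
gripper_force: 98.8
```

```bash
python3 - <<'E'
from h import *
import json
s=sense();c=get_calibration("wrist");c["fish"]=1
print(s['time'],s['tool_pos'],s['tool_rot'],s['wrist_force'])
im=read_camera("wrist"); cv2.imwrite("pics/w5.png",im[...,::-1])
a=im[150:260,205:315,::-1]; cv2.imwrite("pics/w5c.png",cv2.resize(a,(600,600),interpolation=cv2.INTER_CUBIC))
json.dump({k:np.array(v).tolist() for k,v in c.items()},open("c5.json","w"))
for n,p in [("hole",(511,-102.8,47)),("tip",s['tool_pos']-[0,0,60])]: print(n,(np.array(proj_fish(c,np.array(p)))-[205,150])*600/110)
E
```

```text
6.0 [ 511.21497312 -103.56372012  125.41299202] [ 4.56209307e-03 -3.14149334e+00 -2.65915479e-04] [-0.53955271  0.47241919 -0.41310698]
hole [286.73273049 269.87706481]
tip [281.6326641 317.6821909]
```

View pics/w5c.png

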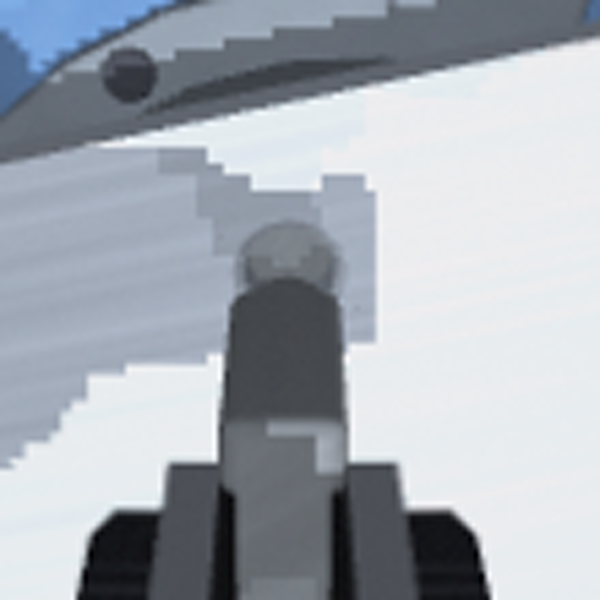

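The tip (column 287) and the hole (column 288) line up. I'll descend gently to feel whether the pin enters the plate.

Request:
arm_command(deltas=[[0.003,0.003,0.06,0],[0.003,0.003,0.12,0],[0.003,0.003,0.15,0],[0.003,0.003,0.17,0]])

```text
time: 6.45
tool_pos: [510.6, -103.8, 104.3]
tool_rot: [0.003, -3.142, -0.0]
wrist_force: [2.0, 0.5, 3.8]
gripper_width: 8.9
gripper_force: 99.5
```

Request:
arm_command(deltas=[[0,0,0.02,0],[0,0,0.04,0],[0,0,0.04,0]])

```text
time: 6.75
tool_pos: [510.9, -103.7, 99.8]
tool_rot: [-0.003, 3.141, 0.0]
wrist_force: [3.5, 2.4, -3.0]
gripper_width: 8.9
gripper_force: 98.5
```

Request:
arm_command(deltas=[[0,0,0.02,0],[0,0,0.03,0],[0,0,0.04,0],[0,0,0.04,0]])

```text
time: 7.15
tool_pos: [510.9, -103.8, 95.1]
tool_rot: [-0.003, 3.141, 0.0]
wrist_force: [5.2, 2.5, -1.0]
gripper_width: 8.6
gripper_force: 98.9
```

Request:
arm_command(deltas=[[0,0,0.01,0],[0,0,0.02,0],[0,0,0.02,0]])

```text
time: 7.45
tool_pos: [511.4, -103.8, 93.5]
tool_rot: [-0.003, 3.139, -0.0]
wrist_force: [2.9, 2.9, 16.9]
gripper_width: 8.9
gripper_force: 101.2
```

The pin is in the plate and resting on the ring, with contact at TCP z≈94. I'll ease the pressure and swing clockwise along the arc to the edge of the search range.

Request:
arm_command(deltas=[[0,0,-0.005,0],[0.0025,0.0114,-0.005,0],[0.0047,0.0228,-0.005,0],[0.0079,0.0444,-0.005,0],[0.01,0.0661,-0.005,0],[0.0109,0.0879,-0.005,0],[0.0108,0.1097,-0.005,0],[0.0108,0.1097,-0.005,0]])

```text
time: 8.25
tool_pos: [509.9, -91.6, 93.7]
tool_rot: [-0.002, 3.14, -0.002]
wrist_force: [5.9, -5.4, 7.4]
gripper_width: 8.7
gripper_force: 99.9
```

Request:
arm_command(deltas=[[-0.0043,0.0073,0.003,0],[-0.0048,0.0145,0.003,0],[-0.0053,0.0218,0.003,0],[-0.006,0.029,0.003,0],[-0.0068,0.0363,0.003,0],[-0.0078,0.0434,0.003,0],[-0.0089,0.0507,0.003,0],[-0.0101,0.0578,0.003,0]])

```text
time: 9.05
tool_pos: [510.7, -85.8, 93.5]
tool_rot: [-0.001, 3.141, -0.005]
wrist_force: [3.1, -8.5, 14.0]
gripper_width: 8.8
gripper_force: 100.9
```

Request:
arm_command(deltas=[[-0.0013,0.0072,0,0],[-0.0028,0.0143,0,0],[-0.0043,0.0214,0,0],[-0.0061,0.0285,0,0],[-0.0078,0.0355,0,0],[-0.0098,0.0425,0,0],[-0.0118,0.0495,0,0],[-0.0141,0.0564,0,0]])

```text
time: 9.85
tool_pos: [512.1, -79.3, 93.5]
tool_rot: [-0.0, 3.141, -0.005]
wrist_force: [2.0, -10.4, 15.7]
gripper_width: 9.1
gripper_force: 101.1
```

Request:
arm_command(deltas=[[-0.0023,0.0069,0,0],[-0.0048,0.0138,0,0],[-0.0073,0.0206,0,0],[-0.0099,0.0273,0,0],[-0.0127,0.0341,0,0],[-0.0156,0.0408,0,0],[-0.0186,0.0473,0,0],[-0.0218,0.0539,0,0]])

```text
time: 10.65
tool_pos: [514.3, -72.8, 93.4]
tool_rot: [0.0, -3.141, 0.005]
wrist_force: [0.1, -10.4, 15.3]
gripper_width: 8.8
gripper_force: 101.1
```

Request:
arm_command(deltas=[[-0.0033,0.0065,0,0],[-0.0066,0.0129,0,0],[-0.0101,0.0193,0,0],[-0.0137,0.0257,0,0],[-0.0173,0.0319,0,0],[-0.0212,0.0382,0,0],[-0.0251,0.0443,0,0],[-0.0291,0.0503,0,0]])

```text
time: 11.45
tool_pos: [518.0, -65.3, 92.8]
tool_rot: [0.002, -3.141, 0.002]
wrist_force: [3.1, -4.1, 1.4]
gripper_width: 8.8
gripper_force: 99.0
```

Fz fell from 15 N to 1 N and the tip dropped, so the pin seems to have found the hole. I'll push down gently to confirm.

Request:
arm_command(deltas=[[0,0,0.01,0],[0,0,0.02,0],[0,0,0.03,0],[0,0,0.03,0]])

```text
time: 11.85
tool_pos: [518.0, -65.6, 89.1]
tool_rot: [0.002, -3.141, 0.002]
wrist_force: [3.7, -6.1, -2.5]
gripper_width: 9.0
gripper_force: 98.5
```

Request:
arm_command(deltas=[[-0.003,-0.006,0.02,0],[-0.003,-0.006,0.04,0],[-0.003,-0.006,0.06,0],[-0.003,-0.006,0.08,0],[-0.003,-0.006,0.1,0],[-0.003,-0.006,0.11,0],[-0.003,-0.006,0.11,0]])

```text
time: 12.55
tool_pos: [518.4, -66.4, 76.0]
tool_rot: [0.002, -3.141, 0.002]
wrist_force: [2.6, -7.2, -1.4]
gripper_width: 8.7
gripper_force: 98.8
```

Request:
arm_command(deltas=[[0,0,0.01,0],[0,0,0.02,0],[0,0,0.025,0],[0,0,0.025,0]])

```text
time: 12.95
tool_pos: [518.5, -66.4, 73.1]
tool_rot: [0.002, -3.141, 0.003]
wrist_force: [3.0, -7.5, 1.8]
gripper_width: 9.0
gripper_force: 99.3
```

Request:
arm_command(deltas=[[0,-0.003,0.01,0],[0,-0.006,0.015,0],[0,-0.006,0.02,0],[0,-0.006,0.02,0]])

```text
time: 13.35
tool_pos: [518.8, -66.6, 72.5]
tool_rot: [-0.002, 3.14, -0.002]
wrist_force: [-5.3, -3.9, 45.6]
gripper_width: 8.7
gripper_force: 105.1
```

Seated: the downward force rose to 46 N at the expected height. I'll ease off, release and check.

Request:
arm_command(deltas=[[0,0,-0.014,0],[0,0,-0.014,0]])

```text
time: 13.55
tool_pos: [518.6, -66.7, 72.8]
tool_rot: [-0.002, 3.141, -0.002]
wrist_force: [1.9, -4.8, 11.4]
gripper_width: 8.3
gripper_force: 100.5
```

Request:
arm_command(deltas=[[0,0,0,0],[0,0,0,0],[0,0,0,0],[0,0,0,0],[0,0,0,0]], gripper=0.2)

```text
time: 14.05
tool_pos: [518.4, -65.9, 72.3]
tool_rot: [0.003, -3.141, 0.0]
wrist_force: [0.5, 0.3, 0.0]
gripper_width: 34.1
gripper_force: 0.0
```

Request:
arm_command(deltas=[[0,0,-0.1,0],[0,0,-0.3,0],[0,0,-0.6,0],[0,0,-0.7,0],[0,0,-0.7,0]])

```text
time: 14.55
tool_pos: [519.2, -66.1, 158.8]
tool_rot: [-0.003, 3.138, -0.001]
wrist_force: [-0.1, -0.7, 0.5]
gripper_width: 34.3
gripper_force: 0.0
```

```bash
python3 - <<'E'
from h import *
s=sense();c=get_calibration("wrist");c["fish"]=1
print(s['time'],s['tool_pos'],s['wrist_force'],s['gripper_width'])
im=read_camera("wrist"); sc=read_camera("scene")
for n,p in [("headtop",(519,-66,83)),("headbase",(519,-66,47))]: print(n,(np.array(proj_fish(c,np.array(p)))*800/512))
a=cv2.resize(im[...,::-1],(800,600))[100:500,180:620]; b=cv2.resize(sc[200:275,245:335,::-1],(360,300),interpolation=cv2.INTER_CUBIC); 
o=np.zeros((400,800,3),np.uint8); o[:,:440]=a; o[:300,440:]=b; cv2.imwrite("pics/fin.png",o)
E
```

```text
14.55 [519.22565988 -66.05428189 158.76907817] [-0.14348758 -0.67071921  0.53946307] 34.25105692406341
headtop [401.15167768 313.00839328]
headbase [401.08001523 291.4436485 ]
```

View pics/fin.png

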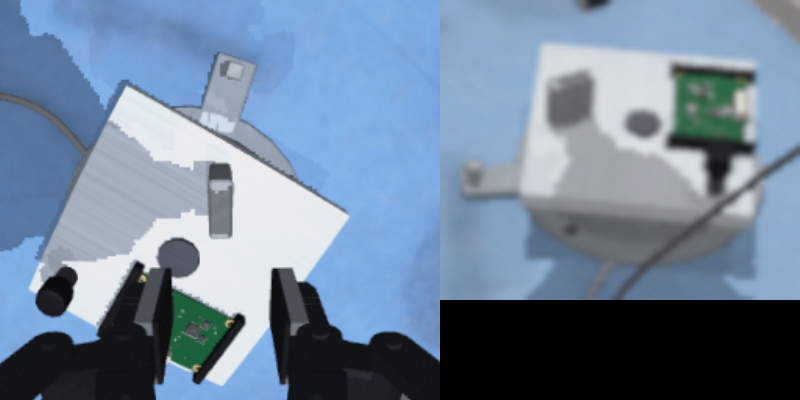

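Both views show the head upright on the plate, at (220,205) in the wrist crop. That matches the predicted seated position, the 21 mm drop from the ring also fits, and the gripper is clear.

```bash
python3 -c "
from plant import *
print(hand_in())"
```

```text
the job is handed in; nothing more can be done
None
```

The locking pin is through the plate and fully home in the hidden hole, its flat head down on the plate and released; I touched nothing else and handed the job in at about 15 s of the 54 s allowed.

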